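# Free the ratchet and close the plate press

## Robot

A 6-joint arm with a two-finger parallel gripper is mounted at the origin on the work surface. World frame = base frame: x ahead of the robot, y to its left, z up, the work surface at z = 0. Lengths are in m, angles in degrees, forces in N, time in s.
With the tool pointing down it reaches from about 0.35 to 0.875 m from the base axis. Payload 4.2 kg.
Tool frame: the origin (TCP) lies on the centre line of the jaws, within the pads' length; the fingertips stand 22 mm ahead of it and the grasp point (between the pads) lies 3 mm ahead of it (r.tcp_to_tips is the distance from the TCP to the fingertips, in m); z points along the fingers, y is the line along which they close (so a half turn about z gives the same grasp; the last joint's range is limited). The gripper opens to 87 mm and grips with 3 to 60 N. Pads are 19 mm wide; open, the fingers measure 117 mm over their backs; the gripper's body (75 mm by 190 mm) begins 51 mm behind the grasp point.
Start: joints at [-61.444, 22.042, 0.453, 0, -68.411, -14.817], TCP at [0.148, -0.607, 0.245] pointing down, gripper open.
Joint ranges: [-179.83, 179.83], [-69.29, 118.12], [-61.27, 80.66], [-181.25, 117.63], [-171.15, -9.14], [-177.46, 177.46]. Speed limits (degrees/s): [159.86, 159.86, 180, 180, 180, 180].

## Interface

Orientations are given as a 3x3 rotation matrix whose columns are the frame's x, y, z axes.
In Python, from station import r gives the robot as it stands.
- The arm moves only by the tool apply_moves, never from a script. Its argument "plan" is a list of rows, each an object with "grip": the opening, from 0 (shut) to 1 (fully open); "offset": the shift along the tool's x, y, z in cm, a list of three; "spin": the turn about the tool's z in rad. A call has 1 to 5 rows; each row is the pose to reach, as a shift and turn from the pose commanded when the call began, along the tool's axes at that moment; what a row does not reach only later rows make up. A row lasts 1/10 s, in which the tool goes at most 50 mm and 8.59 degrees, less where a joint would pass 70% of its speed; a pose out of reach is approached as far as the arm can. A call with a gripper value outside its range is refused whole. The fingers move at their own pace and stop on an object; the grip force is fixed at half the most. Time passes only in rows, so rows that repeat a pose let the fingers close. It gives the time, the measured TCP pose, the force, the opening and the grip force at its end, in the units of the state.
- r.sense(): the state, without advancing time (a new reading comes with each control period).
- r.capture(name): name is "side" or "top" or "wrist"; returns a dict with "img" (400x640x3 uint8, blue, green, red), "depth" (400x640 float32, m along the optical axis (not along the pixel's ray), 0 where there is no reading), "mtx" (3x3 intrinsics, pixels), "R" (3x3) and "t" (3): a world point X has camera coordinates R X + t. Camera axes: x right, y down, z forward; pixel columns grow to the right and rows downward; lengths in m; the calibration is good to about 2 mm. A picture is of the moment at which its call begins.
- r.finish_job(): hands the job in; it is judged then, once.
The state is a dict: "time_s": time; "joints": joint angles; "joint_velocities": joint speeds; "effort": joint torques, N m; "tcp_pos": TCP position; "ee_rot": TCP orientation; "wrist_force": force on the tool from outside, world axes, zero at the start; "moment": the same for the moment, N m; "gripper_width": opening from 0.0 (shut) to 1.0 (fully open); "gripper_force": force on a finger pad.
Only numpy, scipy, OpenCV 4.12 (cv2) and the standard library are available. Lean on these libraries where they do the work, as an engineer would, in place of code of your own. Each camera call takes 0.05 s, during which the arm holds its last target. There are 200 camera calls.

## Task

Close the plate press over the well plate: with a fingertip, press the orange pawl tab down as far as it goes so that the ratchet is free, then push the red handle of the press arm down past the ratchet teeth until the arm is fully home. Only press and push, do not raise the arm, and leave the well plate and the other things on the bench where they are. Leave the pawl free.

Things in the scene. Friction and masses are not known exactly. Their poses are not given: they have to be found in the camera images.
- press: Fixed plate press, grey base 200 x 160 x 20 mm. Origin: on the bench surface, 10 mm in front of the base's middle. Its x axis runs from the front (handle end) to the rear (hinge end), y to its left, z up. The orange pawl tab stands out at its left (+y) side near the hinge. Two white upright cheeks at the hinge reach 145 mm above the bench.
- press_hinge (a point): Point on the hinge line of the press arm, midway between the two cheeks, 125 mm above the bench; the hinge line runs along the press's y axis. In the press frame it is at (85, 0, 125) mm.
- press_arm (a joint): Angle (rad) of the white press arm: 0 = fully home (level, on its stop), growing as it is raised. Starts at 0.60 to 0.72, held by the ratchet: with the pawl engaged it can move only about 0.1 rad either way. With the pawl free it moves against a stiff hinge (about 2 to 6 N downward at the handle) and stays wherever it is left.
- handle_top (a point): Middle of the flat top face of the red handle at the arm's free end; handle 38 mm along the arm, 110 wide, 20 thick. With the arm at angle a the point is 190 cos a - 12 sin a mm in front of the hinge and 190 sin a + 12 cos a mm above it: 137 mm above the bench when home, about 250 at the start. The face tilts with the arm.
- pawl (a joint): Angle (rad) of the orange ratchet pawl: 0 = engaged in the teeth (start), growing as its tab is pressed down, 0.42 = end of its travel. Clear of the teeth from about 0.2. Stiff pivot (about 4 N at the tab): it has no return spring and stays where it is left.
- tab_top (a point): Middle of the top face of the orange pawl tab, 32 mm (press x) by 40 mm (press y), 7 thick; at (65, 118, 88) mm in the press frame while engaged. It goes down about 30 mm in all, swinging about a line along press y 70 mm behind (+x) and 35 mm below it, so it also shifts some 8 mm to the front and tilts. Nothing stands over it.
- wellplate: White deep-well plate, 86 x 128 x 40 mm with blue wells, loose in the nest of the press under the arm; origin at the middle of its underside. Leave it there.
- vial: Amber sample jar with white cap, 38 mm across, 62 mm tall, loose bystander; origin under its middle.
- septajar: Clear jar with green cap, 44 mm across, 55 mm tall, loose bystander; origin under its middle.
- wrench: Steel wrench 160 mm long lying on the bench, loose bystander; origin under its middle.
- beaker: Glass beaker 68 mm across, 85 mm tall, loose bystander; origin under its middle.
- solvent: Amber solvent bottle with blue cap, 72 mm across, 190 mm tall, loose bystander; origin under its middle.
- tipbox: Blue box with clear lid, 120 x 82 x 63 mm, loose bystander to the left of the press; origin under its middle.
Things that resemble listed ones, but are neither listed nor needed, are in the scene too. There is more than one size of the wellplate; the job needs the largest.

How it is judged (in metres and radians):
On the way, in this order (a step that is already met when the one before it is completed fails the run):
1. the pawl is pressed free while the arm is still up (value of joint pawl above 0.3 rad and value of joint press_arm above 0.45 rad), for 0.2 s.
2. the arm is pushed down past the teeth until it is home (value of joint press_arm below 0.04 rad and value of joint pawl above 0.28 rad), for 0.2 s.
At the end, for the whole second after the job is handed in: The press arm is home (within 0.04 rad of level, about 8 mm at the handle) and at rest, the pawl is still pressed free (above 0.28 rad), the well plate lies within 12 mm of its start and every bystander within 25 mm of its start (all of step 2 and velocity of joint press_arm below 0.05 rad/s and not (distance of wellplate from where it was at the start of the episode above 0.012 m) and linear speed of wellplate below 0.02 m/s and not (distance of vial from where it was at the start of the episode above 0.025 m) and not (distance of septajar from where it was at the start of the episode above 0.025 m) and not (distance of wrench from where it was at the start of the episode above 0.025 m) and not (distance of beaker from where it was at the start of the episode above 0.025 m) and not (distance of solvent from where it was at the start of the episode above 0.025 m) and not (distance of tipbox from where it was at the start of the episode above 0.025 m)); the robot touches nothing.
It fails at once if the press arm is raised instead of pushed down (value of joint press_arm above 0.78 rad).
It fails at once if the well plate is lifted or moved out of its nest (distance of wellplate from where it was at the start of the episode above 0.012 m).
It fails at once if a bystander is knocked, moved or lifted (distance of any of vial, septajar, wrench, beaker, solvent, tipbox from where it was at the start of the episode above 0.025 m).
It also fails if it takes over 48 s, if anything falls off the work surface, if the arm or the gripper's body presses on something with over 40 N, if the wrist force passes 120 N, or if a joint passes its speed limit or range.

## Working session

There is one attempt and no reset: what is moved stays moved. The work goes in short steps, Python scripts to look and compute and a tool call to move; the robot and the scene stay as the last step left them, time stands still between calls to the robot, and variables do not carry over. Pictures are saved under pics/ and viewed, at most 10 in all, crops included, and the job is handed in when it is done.

Besides the shell and the picture viewer there is one more tool, called after "Emit:" as name(argument=value, ...) on one line, values as JSON. apply_moves: Moves the arm, as the interface text tells. Its arguments: {"type":"object","properties":{"plan":{"type":"array"}},"required":["plan"]}

```bash
mkdir -p pics; ls
python3 - <<'E'
from station import r
import cv2,numpy as np
for n in("side","top"):
    c=r.capture(n); cv2.imwrite(f"pics/{n}0.png",c["img"]); np.savez(f"{n}0.npz",**c)
    print(n,c["mtx"].round(1).tolist(),(-c["R"].T@c["t"]).round(3),c["R"].round(2).tolist())
s=r.sense();print(s["tcp_pos"],s["ee_rot"],s["time_s"],r.tcp_to_tips)
E
```

```text
pics
side [[447.3, 0.0, 319.1], [0.0, 447.3, 198.5], [0.0, 0.0, 1.0]] [0.359 0.68  0.798] [[-0.96, -0.27, 0.01], [-0.2, 0.7, -0.69], [0.19, -0.66, -0.73]]
top [[440.0, 0.0, 317.2], [0.0, 440.0, 194.9], [0.0, 0.0, 1.0]] [0.362 0.039 1.048] [[-0.01, -1.0, -0.0], [-0.98, 0.01, -0.18], [0.18, -0.0, -0.98]]
[ 0.14835178 -0.60662114  0.24357344] [[-9.71421535e-01 -2.37360211e-01 -5.76308794e-04]
 [-2.37360883e-01  9.71419720e-01  1.88128376e-03]
 [ 1.13295818e-04  1.96431272e-03 -9.99998064e-01]] 0.1 0.022
```

View pics/side0.png

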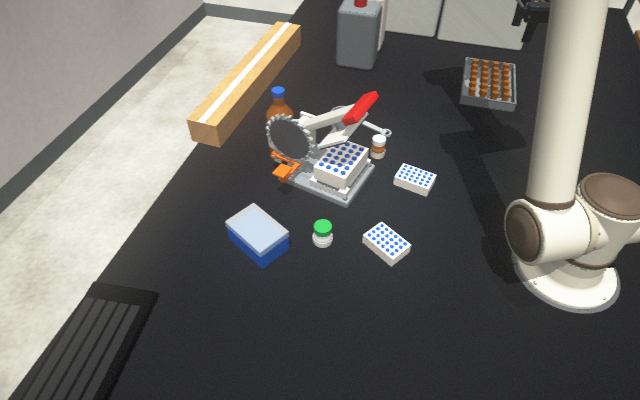

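View pics/top0.png

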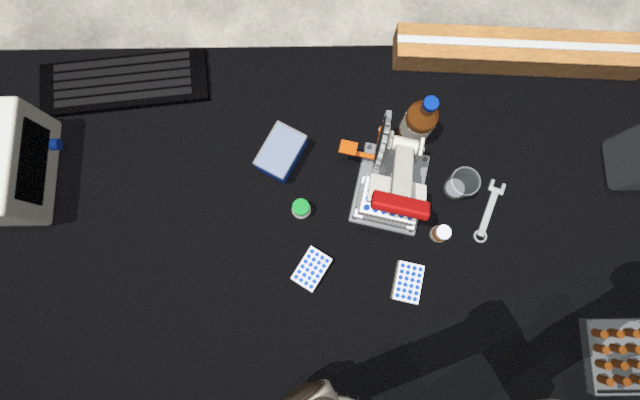

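Side view: the press stands at about (320,160), with the red handle at (360,107), the orange tab at (285,172) and the large plate at (341,165). Top view: handle (401,205), tab (348,148).
Possible mix-ups: the orange tab at top (348,148) against the orange pawl bit at (379,132), the brown/orange rack at (615,365), and the red handle against the red cap at side (367,3). The small plates at top (312,268) and (408,282) are decoys. I choose the tab at top (348,148) and the handle at (401,205).

```bash
cat > h.py <<'E'
import numpy as np,cv2
def pts(c,mask):
    v,u=np.nonzero(mask&(c["depth"]>0)); d=c["depth"][v,u]
    K=c["mtx"]; P=np.c_[(u-K[0,2])/K[0,0]*d,(v-K[1,2])/K[1,1]*d,d]
    return (P-c["t"])@c["R"]   # R^T(P-t)
def color(c,name):
    h=cv2.cvtColor(c["img"],cv2.COLOR_BGR2HSV); H,S,V=[h[...,i].astype(int) for i in range(3)]
    if name=="red": return ((H<4)|(H>174))&(S>180)&(V>90)
    return (H>6)&(H<18)&(S>190)&(V>120)
E
python3 - <<'E'
from h import *
for n,tb,hb in(("side",(268,150,302,182),(340,88,382,126)),("top",(335,135,390,162),(365,185,435,225))):
    c=dict(np.load(n+"0.npz"))
    for nm,b in(("orange",tb),("red",hb)):
        m=color(c,nm); k=np.zeros_like(m); k[b[1]:b[3],b[0]:b[2]]=1
        p=pts(c,m&k); print(n,nm,len(p),p.mean(0).round(3),np.percentile(p,5,0).round(3),np.percentile(p,95,0).round(3))
        q=p[:,:2]-p[:,:2].mean(0); w=np.linalg.svd(q,full_matrices=0)[2][0]; print("  axis deg",np.degrees(np.arctan2(w[1],w[0])))
        if nm=="orange":
            t=p[p[:,2]>np.percentile(p[:,2],90)-.012]; print("  top",len(t),t.mean(0).round(3),cv2.minAreaRect((t[:,:2]*1000).astype(np.float32)))
        else: print(cv2.minAreaRect((p[:,:2]*1000).astype(np.float32)))
c=dict(np.load("top0.npz"))
# plates etc: base orientation by low grey points
im=np.load("top0.npz")["img"][90:250,240:510]; a=cv2.resize(im,None,fx=2.9,fy=2.9,interpolation=cv2.INTER_CUBIC); cv2.imwrite("pics/crop.png",a)
E
```

```text
side orange 150 [ 0.657 -0.057  0.076] [ 0.631 -0.115  0.053] [ 0.7   -0.016  0.088]
  axis deg 114.48843082705545
  top 97 [ 0.648 -0.032  0.086] ((648.2501831054688, -33.413387298583984), (39.74946594238281, 32.33268356323242), 80.26480102539062)
side red 467 [ 0.488 -0.11   0.245] [ 0.468 -0.16   0.237] [ 0.511 -0.065  0.253]
  axis deg 81.19066903358005
((507.552001953125, -276.20989990234375), (67.12614440917969, 434.44091796875), 5.78439474105835)<stdin>:6: RuntimeWarning: Mean of empty slice.
  ret = um.true_divide(
Traceback (most recent call last):
IndexError: index -1 is out of bounds for axis 0 with size 0
```

Run:
```python
from h import *
c=dict(np.load("top0.npz"))
print(cv2.cvtColor(c["img"],cv2.COLOR_BGR2HSV)[147,346:350].tolist(), c["depth"][147,340:356].round(3))
for nm,b in(("orange",(335,135,360,160)),("red",(365,185,435,225))):
    h=cv2.cvtColor(c["img"],cv2.COLOR_BGR2HSV); m=(h[...,1]>150)&(h[...,2]>70)
    k=np.zeros_like(m); k[b[1]:b[3],b[0]:b[2]]=1
    p=pts(c,m&k); print(nm,len(p),np.median(p,0).round(3)); p=p[abs(p[:,2]-np.median(p[:,2]))<.02]; print(p.mean(0),cv2.minAreaRect((p[:,:2]*1000).astype(np.float32)))
im=c["img"][90:250,240:510]; cv2.imwrite("pics/crop.png",cv2.resize(im,None,fx=2.9,fy=2.9,interpolation=cv2.INTER_CUBIC))
# predictions
yaw=np.radians(-9.5);R=np.array([[np.cos(yaw),-np.sin(yaw)],[np.sin(yaw),np.cos(yaw)]])
o=np.array([.648,-.033])-R@[.065,.118]; print("origin",o,"hinge",o+R@[.085,0])
for a in(.6,.66,.72,.3,0): print(a,o+R@[.085-(.19*np.cos(a)-.012*np.sin(a)),0],.125+.19*np.sin(a)+.012*np.cos(a))
K=c["mtx"]
for x,y,z in [(*(o+R@[.065,.118]),.088),(*(o+R@[.085,0]),.125)]:
    q=K@(c["R"]@[x,y,z]+c["t"]); print(q[:2]/q[2])
```

```text
[[15, 158, 238], [15, 153, 239], [15, 157, 237], [15, 155, 239]] [0.998 0.996 0.998 0.997 0.997 0.995 0.995 0.997 0.996 0.996 0.994 0.998
 0.997 1.    0.995 0.996]
orange 277 [ 0.649 -0.036  0.087]
[ 0.64898502 -0.03456534  0.08762892] ((649.6116943359375, -34.610267639160156), (39.581390380859375, 31.756793975830078), 77.31079864501953)
red 1110 [ 0.489 -0.117  0.247]
[ 0.48869836 -0.11642323  0.24667312] ((491.47369384765625, -117.46002197265625), (109.90007781982422, 38.044002532958984), 76.14151763916016)
origin [ 0.56441582 -0.13865361] hinge [ 0.64825009 -0.15268265]
0.6 [ 0.50026972 -0.12791923] 0.24218609732397287
0.66 [ 0.50746658 -0.12912357] 0.2509721086529208
0.72 [ 0.51517011 -0.1304127 ] 0.2593047564242706
0.3 [ 0.47272312 -0.12330951] 0.1926128771351618
0 [ 0.46085583 -0.12132361] 0.137
[347.52428011 147.20205794]
[403.49725342 141.50329276]
```

View pics/crop.png

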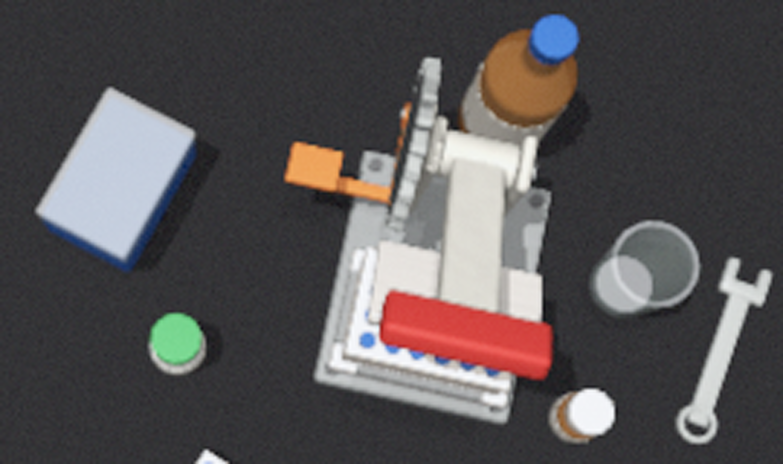

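The crop shows the tab at (310,165) and the handle at (465,335), and the large plate lies under the arm. Press yaw is about -13°, and the tab (0.649,-0.035,0.088) matches its given size and height. I'll close the fingers, lift and head over.

Emit:
apply_moves(plan=[{"grip": 0, "offset": [0, 0, -5], "spin": -0.14}, {"grip": 0, "offset": [0, 0, -10], "spin": -0.28}, {"grip": 0, "offset": [-4, 3, -11], "spin": -0.42}, {"grip": 0, "offset": [-8, 6, -11], "spin": -0.56}, {"grip": 0, "offset": [-12, 9, -11], "spin": -0.7}])

```text
time_s: 0.6
tcp_pos: [0.2436, -0.4906, 0.3545]
ee_rot: [[-0.586, -0.81, 0.001], [-0.81, 0.586, 0.0], [-0.0, -0.0, -1.0]]
wrist_force: [1.1, -0.4, -0.8]
gripper_width: 0.628
gripper_force: 0.0
```

```bash
cat > d.py <<'E'
from station import r
import numpy as np,sys
o=np.array([.559,-.135]);y=np.radians(-13);R=np.array([[np.cos(y),-np.sin(y)],[np.sin(y),np.cos(y)]])
def go(px,py,z,pr=True):
    s=r.sense();E=np.array(s["ee_rot"]);p=np.array(s["tcp_pos"])
    w=np.r_[o+R@[px,py],z]; d=E.T@(w-p)*100
    ty=E[:,1]; want=np.array([*(-R[:,0]),0]); sp=np.arctan2(want@np.cross(E[:,2],ty),want@ty)
    print("t",s["time_s"],"pos",p.round(4),"j",np.round(s["joints"],0),"F",np.round(s["wrist_force"],1),"offset cm",d.round(2),"spin",round(sp,3))
    print("press frame",(R.T@(p[:2]-o)).round(4))
if __name__=="__main__": go(*map(float,sys.argv[1:4]))
E
python3 d.py .06 .12 .36
```

```text
t 0.6 pos [ 0.2436 -0.4906  0.3545] j [-47.  11.   1.  -0. -80.  11.] F [ 1.1 -0.4 -0.8] offset cm [-60.69  -5.54  -0.52] spin -0.4
press frame [-0.2273 -0.4174]
```

Emit:
apply_moves(plan=[{"grip": 0, "offset": [-5, -0.5, 0], "spin": -0.1}, {"grip": 0, "offset": [-10, -1, 0], "spin": -0.2}, {"grip": 0, "offset": [-15, -1.5, 0], "spin": -0.3}, {"grip": 0, "offset": [-20, -2, 0], "spin": -0.4}, {"grip": 0, "offset": [-25, -2.5, 0], "spin": -0.4}])

```text
time_s: 1.1
tcp_pos: [0.4107, -0.3038, 0.3544]
ee_rot: [[-0.227, -0.974, -0.0], [-0.974, 0.227, 0.0], [-0.0, 0.0, -1.0]]
wrist_force: [1.2, -0.3, -0.5]
gripper_width: 0.172
gripper_force: 0.0
```

```bash
python3 d.py .06 .12 .36
```

```text
t 1.1 pos [ 0.4107 -0.3038  0.3544] j [-18.   7.  -4.  -0. -79.   5.] F [ 1.2 -0.3 -0.5] offset cm [-31.82 -16.58  -0.56] spin -0.002
press frame [-0.1066 -0.1978]
```

Emit:
apply_moves(plan=[{"grip": 0, "offset": [-4.4, -2.3, 0], "spin": 0}, {"grip": 0, "offset": [-8.8, -4.6, 0], "spin": 0}, {"grip": 0, "offset": [-13.2, -6.9, 0], "spin": 0}, {"grip": 0, "offset": [-17.6, -9.2, 0], "spin": 0}, {"grip": 0, "offset": [-22, -11.5, 0], "spin": 0}])

```text
time_s: 1.6
tcp_pos: [0.573, -0.116, 0.3543]
ee_rot: [[-0.229, -0.974, -0.001], [-0.974, 0.229, 0.0], [0.0, 0.001, -1.0]]
wrist_force: [0.3, -0.9, 0.1]
gripper_width: 0.006
gripper_force: 0.0
```

```bash
python3 d.py .06 .12 .14
```

```text
t 1.6 pos [ 0.573  -0.116   0.3543] j [  4.  15.   6.  -0. -81. -18.] F [ 0.3 -0.9  0.1] offset cm [-9.86 -5.04 21.42] spin -0.004
press frame [0.0093 0.0216]
```

Emit:
apply_moves(plan=[{"grip": 0, "offset": [-4.4, -2.3, 0], "spin": 0}, {"grip": 0, "offset": [-9.8, -5, 0], "spin": 0}, {"grip": 0, "offset": [-9.8, -5, 5], "spin": 0}, {"grip": 0, "offset": [-9.8, -5, 10], "spin": 0}, {"grip": 0, "offset": [-9.8, -5, 15], "spin": 0}])

```text
time_s: 2.1
tcp_pos: [0.6432, -0.033, 0.2032]
ee_rot: [[-0.228, -0.974, -0.0], [-0.974, 0.228, 0.0], [-0.0, 0.001, -1.0]]
wrist_force: [1.2, 0.4, 0.5]
gripper_width: 0.006
gripper_force: 0.0
```

```bash
python3 d.py .06 .12 .112;python3 - <<'E'
from station import r
import cv2
cv2.imwrite("pics/s1.png",cv2.resize(r.capture("side")["img"][30:230,200:440],None,fx=3,fy=3))
E
```

```text
t 2.1 pos [ 0.6432 -0.033   0.2032] j [ 11.  26.  -0.  -0. -64. -25.] F [1.2 0.4 0.5] offset cm [-0.17 -0.1   9.12] spin -0.003
press frame [0.0591 0.1183]
```

View pics/s1.png

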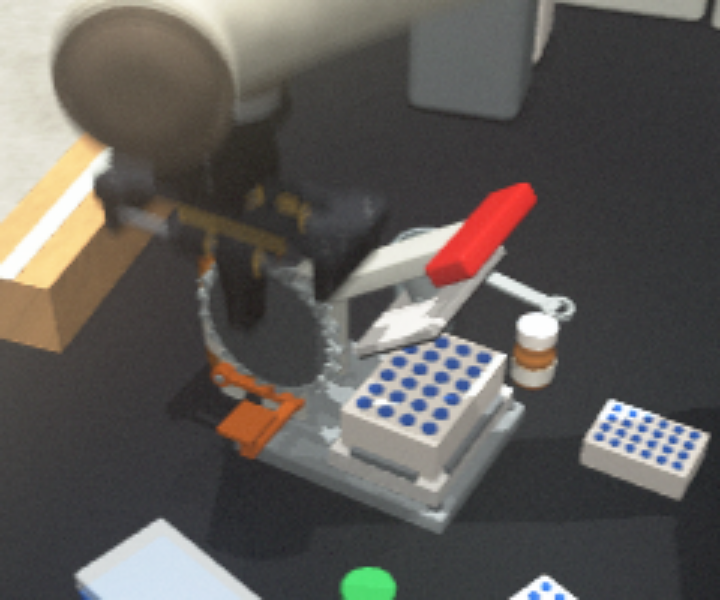

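The fingers (crop 245,300) hang over the tab (255,425), and the gripper body stands clear outside the toothed wheel. Going down.

Emit:
apply_moves(plan=[{"grip": 0, "offset": [-0.4, -0.1, 4], "spin": 0}, {"grip": 0, "offset": [-0.4, -0.1, 7], "spin": 0}, {"grip": 0, "offset": [-0.4, -0.1, 8.5], "spin": 0}, {"grip": 0, "offset": [-0.4, -0.1, 9.2], "spin": 0}, {"grip": 0, "offset": [-0.4, -0.1, 9.6], "spin": 0}])

```text
time_s: 2.65
tcp_pos: [0.6454, -0.0304, 0.11]
ee_rot: [[-0.229, -0.973, -0.0], [-0.973, 0.229, -0.0], [0.0, 0.0, -1.0]]
wrist_force: [-5.0, 1.4, 6.8]
gripper_width: 0.007
gripper_force: 2.7
```

Emit:
apply_moves(plan=[{"grip": 0, "offset": [0, 0.1, 0.3], "spin": 0}, {"grip": 0, "offset": [0, 0.2, 0.6], "spin": 0}, {"grip": 0, "offset": [0, 0.3, 0.9], "spin": 0}, {"grip": 0, "offset": [0, 0.4, 1.2], "spin": 0}, {"grip": 0, "offset": [0, 0.4, 1.5], "spin": 0}])

```text
time_s: 3.15
tcp_pos: [0.6403, -0.0292, 0.0958]
ee_rot: [[-0.229, -0.973, -0.001], [-0.973, 0.229, 0.0], [-0.0, 0.001, -1.0]]
wrist_force: [-5.9, 2.9, 5.7]
gripper_width: -0.001
gripper_force: 3.3
```

```bash
python3 d.py .056 .12 .08
```

```text
t 3.15 pos [ 0.6403 -0.0292  0.0958] j [ 12.  31.  -8.  -0. -51. -25.] F [-5.9  2.9  5.7] offset cm [ 0.14 -0.06  1.58] spin -0.004
press frame [0.0554 0.1214]
```

Emit:
apply_moves(plan=[{"grip": 0, "offset": [0, 0.1, 0.3], "spin": 0}, {"grip": 0, "offset": [0, 0.2, 0.6], "spin": 0}, {"grip": 0, "offset": [0, 0.3, 0.9], "spin": 0}, {"grip": 0, "offset": [0, 0.4, 1.2], "spin": 0}, {"grip": 0, "offset": [0, 0.4, 1.4], "spin": 0}])

```text
time_s: 3.65
tcp_pos: [0.6375, -0.0285, 0.0805]
ee_rot: [[-0.229, -0.973, 0.0], [-0.973, 0.229, 0.0], [-0.0, -0.0, -1.0]]
wrist_force: [-2.3, 2.0, 3.5]
gripper_width: 0.006
gripper_force: 2.3
```

```bash
python3 d.py .056 .12 .08
```

```text
t 3.65 pos [ 0.6375 -0.0285  0.0805] j [ 12.  32.  -9.   0. -49. -25.] F [-2.3  2.   3.5] offset cm [ 0.14 -0.34  0.05] spin -0.004
press frame [0.0526 0.1214]
```

Emit:
apply_moves(plan=[{"grip": 0, "offset": [0, 0, 0.15], "spin": 0}, {"grip": 0, "offset": [0, 0, 0.3], "spin": 0}, {"grip": 0, "offset": [0, 0, 0.4], "spin": 0}, {"grip": 0, "offset": [0, 0, 0.5], "spin": 0}])

```text
time_s: 4.05
tcp_pos: [0.6377, -0.0284, 0.0788]
ee_rot: [[-0.228, -0.974, 0.001], [-0.974, 0.228, -0.001], [0.001, -0.001, -1.0]]
wrist_force: [-9.9, 2.9, 21.2]
gripper_width: 0.006
gripper_force: 11.9
```

End stop found: force rose to 21 N after about 31 mm of travel. Lifting straight up.

Emit:
apply_moves(plan=[{"grip": 0, "offset": [0, 0, -3], "spin": 0}, {"grip": 0, "offset": [0, 0, -8], "spin": 0}, {"grip": 0, "offset": [0, 0, -13], "spin": 0}, {"grip": 0, "offset": [0, 0, -18], "spin": 0}, {"grip": 0, "offset": [0, 0, -23], "spin": 0}])

```text
time_s: 4.55
tcp_pos: [0.6383, -0.0285, 0.3076]
ee_rot: [[-0.229, -0.973, 0.003], [-0.973, 0.229, 0.0], [-0.001, -0.003, -1.0]]
wrist_force: [1.7, -0.6, 0.3]
gripper_width: 0.009
gripper_force: 0.0
```

```bash
python3 - <<'E'
from station import r
import cv2,numpy as np
c=r.capture("side");cv2.imwrite("pics/s2.png",cv2.resize(c["img"][30:230,200:440],None,fx=3,fy=3))
from h import *
m=color(c,"red"); k=np.zeros_like(m); k[88:126,330:390]=1
p=pts(c,m&k); p=p[(p[:,2]>.2)&(p[:,2]<.3)]
print(len(p),p.mean(0).round(3))
E
python3 d.py -.054 0 .33
```

```text
445 [ 0.487 -0.112  0.246]
t 4.6 pos [ 0.6419 -0.0293  0.3184] j [ 12.  21.   9.   0. -77. -25.] F [ 3.1 -1.3  8.6] offset cm [12.2  11.04 -1.43] spin -0.003
press frame [0.057  0.1217]
```

View pics/s2.png

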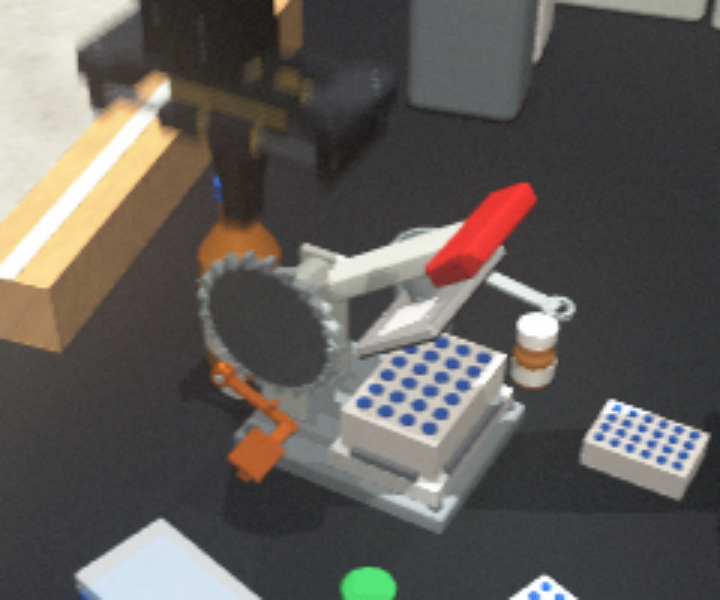

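The tab now hangs low at crop (257,455), clear of the wheel, and the arm is still up. Next, go over the handle.

Emit:
apply_moves(plan=[{"grip": 0, "offset": [0, 0, -1.6], "spin": 0}, {"grip": 0, "offset": [3, 2.8, -1.6], "spin": 0}, {"grip": 0, "offset": [6, 5.6, -1.6], "spin": 0}, {"grip": 0, "offset": [9, 8.4, -1.6], "spin": 0}, {"grip": 0, "offset": [12.2, 11, -1.6], "spin": 0}])

```text
time_s: 5.1
tcp_pos: [0.502, -0.1227, 0.3212]
ee_rot: [[-0.228, -0.974, 0.002], [-0.974, 0.228, -0.0], [-0.0, -0.002, -1.0]]
wrist_force: [1.5, -0.9, 0.5]
gripper_width: 0.006
gripper_force: 0.0
```

```bash
python3 d.py -.054 0 .275
```

```text
t 5.1 pos [ 0.502  -0.1227  0.3212] j [  4.   9.  -7.   0. -74. -17.] F [ 1.5 -0.9  0.5] offset cm [-0.08 -0.42  4.62] spin -0.004
press frame [-0.0583 -0.0008]
```

Emit:
apply_moves(plan=[{"grip": 0, "offset": [0, -0.3, 3], "spin": 0}, {"grip": 0, "offset": [0, -0.3, 4], "spin": 0}, {"grip": 0, "offset": [0, -0.2, 5], "spin": 0}, {"grip": 0, "offset": [0, 0, 6], "spin": 0}, {"grip": 0, "offset": [0, 0.4, 7], "spin": 0}])

```text
time_s: 5.6
tcp_pos: [0.5005, -0.1211, 0.2526]
ee_rot: [[-0.227, -0.974, 0.004], [-0.974, 0.227, -0.002], [0.001, -0.004, -1.0]]
wrist_force: [-0.7, 0.6, 6.0]
gripper_width: 0.008
gripper_force: 2.6
```

```bash
python3 d.py -.07 0 .23; python3 -c "
import numpy as np
for a in np.arange(.6,-.01,-.1): print(a.round(1),(.085-(.19*np.cos(a)-.012*np.sin(a))+.007).round(4),(.147+.19*np.sin(a)+.012*np.cos(a)+.008*np.tan(a)).round(4))"
```

```text
t 5.6 pos [ 0.5005 -0.1211  0.2526] j [  5.  11. -14.   0. -65. -18.] F [-0.7  0.6  6. ] offset cm [0.04 0.99 2.26] spin -0.003
press frame [-0.0601  0.0004]
0.6 -0.058 0.2697
0.5 -0.069 0.253
0.4 -0.0783 0.2354
0.3 -0.086 0.2171
0.2 -0.0918 0.1981
0.1 -0.0959 0.1787
0.0 -0.098 0.159
```

The arm is moving at 6 N. I'll follow the arc.

Emit:
apply_moves(plan=[{"grip": 0, "offset": [0, 0.5, 1], "spin": 0}, {"grip": 0, "offset": [0, 1.0, 2], "spin": 0}, {"grip": 0, "offset": [0, 1.5, 3], "spin": 0}, {"grip": 0, "offset": [0, 2.0, 4], "spin": 0}, {"grip": 0, "offset": [0, 2.4, 5], "spin": 0}])

```text
time_s: 6.1
tcp_pos: [0.4777, -0.1154, 0.2026]
ee_rot: [[-0.227, -0.974, 0.006], [-0.974, 0.227, -0.001], [-0.0, -0.006, -1.0]]
wrist_force: [3.8, -2.4, 3.8]
gripper_width: 0.01
gripper_force: 2.3
```

```bash
python3 d.py -.098 0 .159
```

```text
t 6.1 pos [ 0.4777 -0.1154  0.2026] j [  5.  11. -22.   0. -57. -19.] F [ 3.8 -2.4  3.8] offset cm [0.08 1.46 4.35] spin -0.002
press frame [-0.0837  0.0008]
```

Emit:
apply_moves(plan=[{"grip": 0, "offset": [0, 0.4, 1], "spin": 0}, {"grip": 0, "offset": [0, 0.7, 2], "spin": 0}, {"grip": 0, "offset": [0, 1.0, 3], "spin": 0}, {"grip": 0, "offset": [0, 1.2, 3.8], "spin": 0}, {"grip": 0, "offset": [0, 1.3, 4.2], "spin": 0}])

```text
time_s: 6.6
tcp_pos: [0.4618, -0.1126, 0.1592]
ee_rot: [[-0.229, -0.974, -0.002], [-0.974, 0.229, -0.0], [0.001, 0.002, -1.0]]
wrist_force: [-4.0, 4.7, 27.4]
gripper_width: 0.008
gripper_force: 14.1
```

Emit:
apply_moves(plan=[{"grip": 0, "offset": [0, 0, 0.15], "spin": 0}, {"grip": 0, "offset": [0, 0, 0.3], "spin": 0}, {"grip": 0, "offset": [0, 0, 0.4], "spin": 0}])

```text
time_s: 6.9
tcp_pos: [0.4619, -0.1126, 0.1591]
ee_rot: [[-0.228, -0.974, -0.001], [-0.974, 0.228, -0.001], [0.001, 0.001, -1.0]]
wrist_force: [-9.4, 6.0, 34.7]
gripper_width: 0.01
gripper_force: 17.0
```

The arm is on its stop at TCP z 0.159, where the home height should be. Retreating.

Emit:
apply_moves(plan=[{"grip": 0, "offset": [0, 0, -1], "spin": 0}, {"grip": 0, "offset": [0, 0, -4], "spin": 0}, {"grip": 0, "offset": [0, 0, -9], "spin": 0}, {"grip": 0, "offset": [0, 0, -14], "spin": 0}, {"grip": 0, "offset": [0, 0, -14], "spin": 0}])

```text
time_s: 7.4
tcp_pos: [0.4638, -0.113, 0.301]
ee_rot: [[-0.229, -0.973, 0.009], [-0.974, 0.229, -0.001], [-0.001, -0.008, -1.0]]
wrist_force: [0.6, -0.2, -1.1]
gripper_width: 0.003
gripper_force: 0.0
```

Run:
```python
from station import r
import cv2,numpy as np
from h import *
c=r.capture("side");cv2.imwrite("pics/s3.png",cv2.resize(c["img"][30:230,200:440],None,fx=3,fy=3))
m=color(c,"red"); k=np.zeros_like(m); k[88:200,320:420]=1
p=pts(c,m&k); print(len(p),np.percentile(p[:,2],[5,50,95]).round(4))
```

```text
76 [0.1335 0.1355 0.1377]
```

View pics/s3.png

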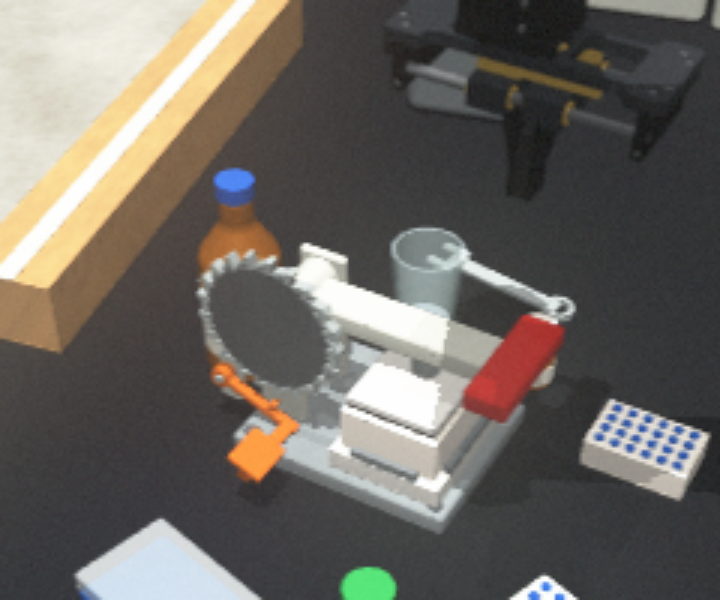

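The arm is level, with the handle at crop (515,365) and its top measured at about 0.136 m against 0.137 expected. The tab is still down at (257,455), the plate is in its nest, and the gripper is clear.

```bash
python3 -c "
from station import r
print(r.finish_job())"
```

```text
the job is handed in; nothing more can be done
None
```

I handed in the job with the pawl pressed to its end stop and left free, the press arm home on its stop, and the well plate and visible bystanders apparently unmoved; no verdict came back on hand-in.

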